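Offer up the pump cover

ROBOT

A 6-joint arm with a two-finger parallel gripper is mounted at the origin on a cart in front of the work surface, level with it; the furniture and walls round the work are solid. World frame = base frame: x ahead of the robot, y to its left, z up, the work surface at z = 0. Lengths are in m, angles in rad, forces in N, time in s.
With the tool pointing down it reaches from about 0.4 to 0.825 m from the base axis. Payload 7 kg.
Tool frame: the origin (TCP) lies on the centre line of the jaws, within the pads' length; the fingertips stand 19 mm ahead of it and the grasp point (between the pads) is the TCP; z points along the fingers, y is the line along which they close (so a half turn about z gives the same grasp; the last joint's range is limited). The gripper opens to 88 mm and grips with 3 to 60 N. Pads are 19 mm wide; open, the fingers measure 130 mm over their backs; the gripper's body (78 mm by 193 mm) begins 47 mm behind the grasp point.
Start: joints at [-0.899, 0.359, 0.012, 0, -1.224, -0.288], TCP at [0.253, -0.626, 0.246] pointing down, gripper open.
Joint ranges: [-3.07, 3.07], [-1.43, 2.12], [-1.02, 1.25], [-3.03, 1.67], [-3.05, -0], [-3.03, 3.03]. Speed limits (rad/s): [2.39, 2.39, 3.01, 3.14, 3.14, 3.14].

INTERFACE

Orientations are given as a unit quaternion [x, y, z, w].
In Python, from workcell import * gives the robot as it stands.
- The arm moves only by the tool carry_out, never from a script. Its argument "deltas" is a list of rows, each a list of 5 numbers: the shift along the tool's x, y, z in mm, then the turn about the tool's z in rad, then the closure, from -1 (fully open) to 1 (shut). A call has 1 to 5 rows; each row shifts and turns the commanded pose from where the row before left it, along the tool's axes as they then stand; what a row does not reach is not made up. A row lasts 1/8 s, in which the tool goes at most 62.5 mm and 10.7 degrees, less where a joint would pass 70% of its speed; a pose out of reach is approached as far as the arm can. A call is refused whole if a number of a shift passes 62.5 or a number of a turn 0.188, either way. A call with a gripper value outside its range is refused whole. The fingers move at their own pace and stop on an object; the grip force is fixed at half the most. Time passes only in rows, so rows that do not move let the fingers close. It gives the time, the measured TCP pose, the force, the opening and the grip force at its end, in the units of the state.
- state(): the state, without advancing time (a new reading comes with each control period).
- snapshot(name): name is "scene" or "top"; returns the picture (420x560x3 uint8, red, green, blue); there is no depth.
- camera_model(name): a dict with "K" (3x3 intrinsics, pixels), "dist" ([k1, k2, p1, p2, k3] as OpenCV has them; the pictures are not rectified), "view" (4x4, takes a point from world to camera coordinates). Camera axes: x right, y up, looking along -z (the intrinsics and any distortion apply to the point x, -y, -z); pixel columns grow to the right and rows downward; lengths in m; the calibration is good to about 2 mm. A picture is of the moment at which its call begins. camera_model takes no time and is no camera call.
- job_done(): hands the job in; it is judged then, once.
The state is a dict: "t": time; "joint_pos": joint angles; "dq": joint speeds; "effort": joint torques, N m; "tcp_pos": TCP position; "tcp_rot": TCP orientation; "force": force on the tool from outside, world axes, zero at the start; "wrist_torque": the same for the moment, N m; "finger_gap": finger opening in m; "grip_force": force on a finger pad.
Only numpy, scipy, OpenCV 4.12 (cv2) and the standard library are available. Lean on these libraries where they do the work, as an engineer would, in place of code of your own. Each camera call takes 0.05 s, during which the arm holds its last target. There are 200 camera calls.

TASK

Pick up, by its handle, the cover plate whose holes match the threaded holes of the open slip pump, and hold it level about a centimetre above the pump's flange, with every hole lined up over its threaded hole so that the screws could be dropped straight in. Finish while still holding it there: do not put it down, do not let go, and do not let it touch the pump at any time. Leave the other cover and everything else where it lies.

Things in the scene. Friction and masses are not known exactly. Their poses are not given: they have to be found in the camera images.
- three_hole_cover: the cover that fits the pump: aluminium plate 120x76x6 mm (x,y,z) lying flat, with a black bar handle on top: bar 60 mm along x, 14 mm wide (y), z = 26 to 42 mm, centred, on two posts. Origin: centre of the underside; z up; 0.17 to 0.35 kg. Three 14 mm through holes: two at the -x end (x = -46, y = +24 and -24 mm), one at the +x end (x = +46, y = 0)
- four_hole_cover: the cover that does not fit: aluminium plate 120x76x6 mm (x,y,z) lying flat, with a black bar handle on top: bar 60 mm along x, 14 mm wide (y), z = 26 to 42 mm, centred, on two posts. Origin: centre of the underside; z up; 0.17 to 0.35 kg. Four 14 mm holes, one near each corner (x = +-46, y = +-24 mm).
- pump: small grey slip pump fixed to the table, cover off. Top: steel flange 120x76 mm (x,y), its face 60 mm above the table, with a 50x40 mm port and three 6 mm threaded holes: two at the -x end, one at the +x end. Motor (54 mm thick, lower than the flange) reaches out to x = 152 mm; brass hose barbs to y = +-65 mm. Origin: on the table under the flange's centre; z up
- pump_face (a point): centre of the pump's flange face (its top, 60 mm above the table); axes as the pump's
- three_hole_cover_hole0 (a point): centre of a hole of the three-hole cover, in its underside, 46 mm towards -x and 24 mm to +y of the cover's origin; belongs over pump_thread0
- pump_thread0 (a point): mouth of a threaded hole in the pump's flange face, 46 mm towards -x and 24 mm to +y of the face's centre
- three_hole_cover_hole1 (a point): centre of a hole of the three-hole cover, in its underside, 46 mm towards -x and 24 mm to -y of the cover's origin; belongs over pump_thread1
- pump_thread1 (a point): mouth of a threaded hole in the pump's flange face, 46 mm towards -x and 24 mm to -y of the face's centre
- three_hole_cover_hole2 (a point): centre of a hole of the three-hole cover, in its underside, 46 mm towards +x (y = 0) of the cover's origin; belongs over pump_thread2
- pump_thread2 (a point): mouth of a threaded hole in the pump's flange face, 46 mm towards +x (y = 0) of the face's centre
- screwdriver: screwdriver with a red handle, 190 mm long, 26 mm high, lying; bystander. Origin: underside centre
- bisque_cup: unglazed cup, 62 mm wide, 55 mm high; bystander. Origin: underside centre
- masking_tape: roll of masking tape lying flat, 100 mm wide, 25 mm high; bystander. Origin: underside centre
- natch_plug: white plaster plug, 30 mm wide, 28 mm high; bystander. Origin: underside centre
- wooden_rib: flat wooden rib, 99 x 55 x 6 mm, lying on the right; bystander. Origin: underside centre
Mind the look-alikes: they are no part of the job. Leave any yellow look-alike of the three_hole_cover alone.

How it is judged:
By the outcome, as a careful person would: the job done as asked, in the order asked, and still so for the second after the job is handed in, while the arm keeps its last pose, push and grip.
It also fails if it takes over 40 s, if anything falls off the work surface, if the arm or the gripper's body presses on something with over 40 N, if the wrist force passes 120 N, or if a joint passes its speed limit or range.

## Working session

There is one attempt and no reset: what is moved stays moved. The work goes in short steps, Python scripts to look and compute and a tool call to move; the robot and the scene stay as the last step left them, time stands still between calls to the robot, and variables do not carry over. Pictures are saved under pics/ and viewed, at most 10 in all, crops included, and the job is handed in when it is done.

Besides the shell and the picture viewer there is one more tool, called after ">>>" as a command line: name --pt "numbers of a row" for each row, then --argument value for the rest. carry_out: Moves the arm, as the interface text tells. Its arguments: {"type":"object","properties":{"deltas":{"type":"array","items":{"type":"array","items":{"type":"number"}}}},"required":["deltas"]}

```bash
mkdir -p pics; cat > h.py <<'E'
from workcell import *
import numpy as np, cv2
def ray(cam,px):
    m=camera_model(cam);K=np.array(m["K"]);d=np.array(m["dist"]);V=np.array(m["view"])
    u=cv2.undistortPoints(np.array(px,float).reshape(-1,1,2),K,d).reshape(-1,2)
    dc=np.c_[u[:,0],-u[:,1],-np.ones(len(u))]
    R=V[:3,:3];return -R.T@V[:3,3], dc@R
def onplane(cam,px,z):
    o,d=ray(cam,px);return o+d*((z-o[2])/d[:,2])[:,None]
def proj(cam,P):
    m=camera_model(cam);K=np.array(m["K"]);d=np.array(m["dist"]);V=np.array(m["view"])
    c=np.atleast_2d(P)@V[:3,:3].T+V[:3,3];c=c*[1,-1,-1]
    return cv2.projectPoints(c,np.zeros(3),np.zeros(3),K,d)[0].reshape(-1,2)
def snap(cam,f):
    a=np.array(snapshot(cam));cv2.imwrite(f,a[:,:,::-1]);return a
E
python3 - <<'E'
from h import *
for c in("top","scene"):
    snap(c,f"pics/{c}0.png");m=camera_model(c);print(np.round(m["K"],1).tolist(),m["dist"]);print(np.round(m["view"],3))
print(state())
E
```

```text
[[449.5, 0.0, 276.2], [0.0, 449.5, 199.2], [0.0, 0.0, 1.0]] [0.00274532 0.         0.         0.         0.        ]
[[ 0.018 -1.    -0.009 -0.039]
 [ 0.992  0.016  0.122 -0.569]
 [-0.122 -0.011  0.992 -1.463]
 [ 0.     0.     0.     1.   ]]
[[514.6, 0.0, 284.1], [0.0, 514.6, 211.4], [0.0, 0.0, 1.0]] [0.01766896 0.         0.         0.         0.        ]
[[-0.632 -0.774  0.02   0.338]
 [ 0.518 -0.404  0.754 -0.393]
 [-0.576  0.487  0.656 -1.108]
 [ 0.     0.     0.     1.   ]]
{'t': 0.1, 'joint_pos': array([-8.98891944e-01,  3.59310462e-01,  1.11580528e-02, -3.04382641e-04,
       -1.22408642e+00, -2.88103255e-01]), 'dq': array([-6.85351642e-05, -3.60032883e-04,  3.49931214e-03,  1.32221629e-03,
       -1.49375959e-03, -4.28531006e-04]), 'effort': array([ 3.44274449e-04, -5.84161234e+01,  2.93752027e+01,  7.01552510e+00,
        1.02232632e-02, -5.21449192e-05]), 'tcp_pos': array([ 0.2525817 , -0.62552802,  0.2447235 ]), 'tcp_rot': array([-1.90673995e-01,  9.81653140e-01,  7.05823371e-04, -2.06133457e-04]), 'force': array([ 0.54367115, -0.72755254,  0.56986347]), 'wrist_torque': array([-0.00608304,  0.04810115, -0.05962595]), 'grip_force': 0.0, 'finger_gap': 0.08757679099659739}
```

View pics/top0.png

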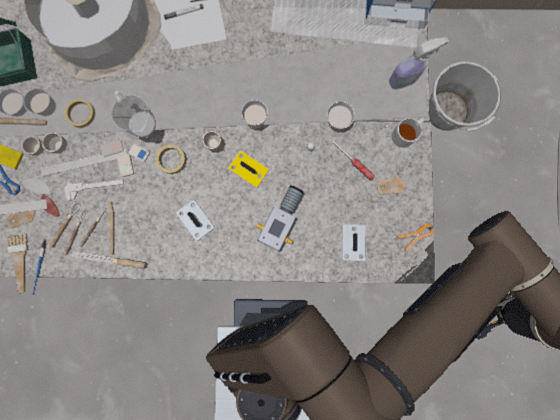

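View pics/scene0.png

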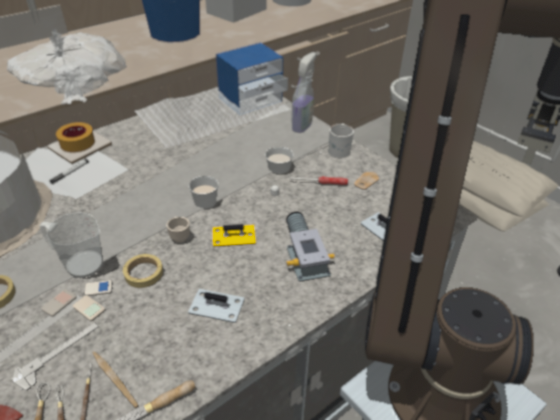

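The top view shows three plates with handles: yellow (249,169), grey-white left (195,220) and grey-white right (354,242). The pump is at (279,227), with its motor towards (292,197). The enlarged crop should show the hole patterns.

```bash
python3 - <<'E'
from h import *
a=cv2.imread("pics/top0.png")
f=lambda x,y:cv2.resize(a[y-27:y+28,x-27:x+28],(390,390),interpolation=cv2.INTER_CUBIC)
cv2.imwrite("pics/crop0.png",cv2.resize(np.hstack([f(195,220),f(354,242)]),(780,390)))
cv2.imwrite("pics/crop1.png",cv2.resize(a[180:255,250:310],(480,600),interpolation=cv2.INTER_CUBIC))
E
```

```text
(no output)
```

View pics/crop0.png

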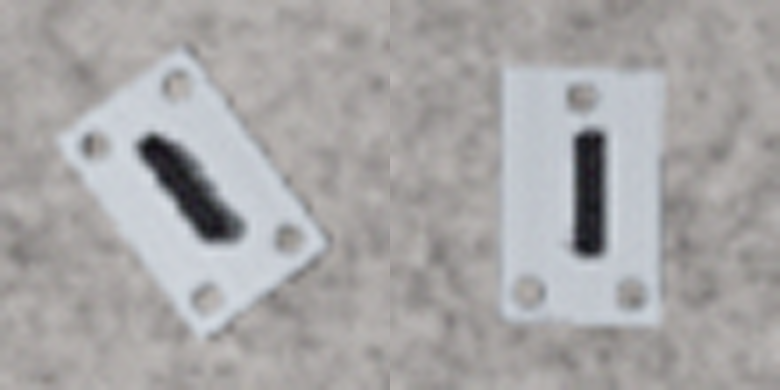

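View pics/crop1.png

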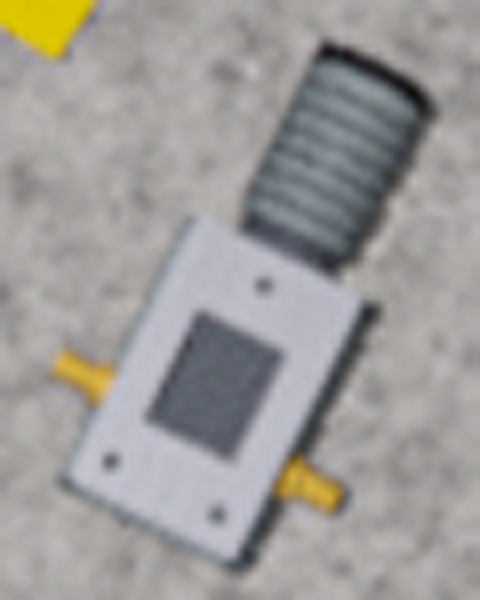

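Candidates: left plate (195,220) has four holes, so it doesn't fit. The yellow one (249,169) is the look-alike to leave alone. The right plate (354,242) has three holes, with the single one at the top, (585,95) in the crop. It matches the pump's threads, so it is the target. The pump's threads are at crop (265,286), (110,460) and (217,513). Next I measure.

```bash
cat >> h.py <<'E'
def plate(img,c,r=36,thr=None,S=8):
    """outer quad of a bright bluish plate round pixel c -> 4 subpixel corners"""
    x,y=c;p=img[y-r:y+r,x-r:x+r].astype(np.float32)
    p=cv2.resize(p,None,fx=S,fy=S,interpolation=cv2.INTER_CUBIC)
    blue=p[:,:,2]+0.8*(p[:,:,2]-p[:,:,0])
    m=(blue>thr).astype(np.uint8)
    m=cv2.morphologyEx(m,cv2.MORPH_OPEN,np.ones((2*S,2*S),np.uint8))
    cs=cv2.findContours(m,cv2.RETR_EXTERNAL,cv2.CHAIN_APPROX_NONE)[0]
    k=max(cs,key=cv2.contourArea)
    b=cv2.boxPoints(cv2.minAreaRect(k))
    f=lambda q:(q+.5)/S-.5+[x-r,y-r]
    return f(b),f(np.array(k[:,0],float))
E
python3 - <<'E'
from h import *
a=cv2.imread("pics/top0.png")[:,:,::-1]
for c in((354,242),(279,229)): print(a[c[1]-14,c[0]-8:c[0]+10:3].tolist())
print(a[200:204,330].tolist(), a[255,345:350].tolist())
for n,c,z in(("cover",(354,242),.006),("pump",(277,229),.06)):
  for thr in(195,205,215):
    b,k=plate(a,c,thr=thr)
    W=onplane("top",b,z)[:,:2];e=W-np.roll(W,-1,0);L=np.linalg.norm(e,axis=1)
    i=np.argmax(L);print(n,thr,np.round(L*1e3,1),W.mean(0).round(4),np.degrees(np.arctan2(e[i,1],e[i,0])).round(2))
def fit(px,z,n):
    W=onplane("top",px,z)[:,:2];M=np.array([[-46,24],[-46,-24],[46,0]])/1e3
    A=M-M.mean(0);B=W-W.mean(0);th=np.arctan2((A[:,0]*B[:,1]-A[:,1]*B[:,0]).sum(),(A*B).sum())
    R=np.array([[np.cos(th),-np.sin(th)],[np.sin(th),np.cos(th)]]);t=W.mean(0)-R@M.mean(0)
    print(n,t.round(4),np.degrees(th).round(2),((M@R.T+t-W)*1e3).round(1).tolist())
g=lambda q,s,o:(np.array(q,float)+.5)/s-.5+o
fit(g([[110,460],[217,513],[265,286]],8,[250,180]),.06,"pump dots")
fit(g([[530-390,292],[631-390,293],[583-390,96]],390/55,[327,215]),.003,"cover holes")
E
```

```text
[[189, 193, 201], [193, 199, 206], [124, 127, 123], [164, 163, 162], [192, 198, 204], [194, 198, 206]]
[[187, 187, 198], [186, 186, 196], [183, 181, 192], [184, 186, 197], [121, 122, 133], [184, 185, 195]]
[[164, 161, 160], [153, 151, 151], [148, 143, 142], [158, 153, 151]] [[170, 169, 161], [172, 168, 165], [167, 163, 161], [153, 154, 161], [192, 196, 204]]
cover 195 [119.4  75.5 119.3  74.8] [ 0.4322 -0.2909] 178.81
cover 205 [117.8  72.  117.8  71.3] [ 0.4319 -0.2906] 179.42
cover 215 [6.3 6.3 6.3 6.3] [ 0.4462 -0.2824] 90.99
pump 195 [118.8  74.7 118.4  74. ] [ 0.4723 -0.0318] 154.58
pump 205 [33.5 68.2 33.3 68.2] [ 0.4543 -0.    ] 9.74Traceback (most recent call last):
  File "<stdin>", line 7, in <module>
  File "h.py", line 24, in plate
    k=max(cs,key=cv2.contourArea)
ValueError: max() iterable argument is empty
```

```bash
cat >> h.py <<'E'
def fit(px,z,n,cam="top"):
    W=onplane(cam,px,z)[:,:2];M=np.array([[-46,24],[-46,-24],[46,0]])/1e3
    A=M-M.mean(0);B=W-W.mean(0);th=np.arctan2((A[:,0]*B[:,1]-A[:,1]*B[:,0]).sum(),(A*B).sum())
    R=np.array([[np.cos(th),-np.sin(th)],[np.sin(th),np.cos(th)]]);t=W.mean(0)-R@M.mean(0)
    print(n,t.round(4),np.degrees(th).round(2),((M@R.T+t-W)*1e3).round(1).tolist());return t,th
g=lambda q,s,o:(np.array(q,float)+.5)/s-.5+o
E
python3 - <<'E'
from h import *
a=cv2.imread("pics/top0.png")[:,:,::-1]
for n,c,z,T in(("cover",(354,242),.006,(185,190,195)),("pump",(277,229),.06,(180,185,190))):
  for thr in T:
    b,k=plate(a,c,thr=thr)
    W=onplane("top",b,z)[:,:2];e=W-np.roll(W,-1,0);L=np.linalg.norm(e,axis=1)
    i=np.argmax(L);print(n,thr,np.round(L*1e3,1),W.mean(0).round(4),np.degrees(np.arctan2(e[i,1],e[i,0])).round(2))
# dark-dot centroids
def dot(p,r=3):
    x,y=np.round(p).astype(int);w=a[y-r:y+r+1,x-r:x+r+1].mean(2);w=np.clip(np.median(w)-8-w,0,None)
    Y,X=np.mgrid[y-r:y+r+1,x-r:x+r+1];return [(X*w).sum()/w.sum(),(Y*w).sum()/w.sum()]
P=g([[110,460],[217,513],[265,286]],8,[250,180]);C=g([[530-390,292],[631-390,293],[583-390,96]],390/55,[327,215])
for f in(lambda q:q,lambda q:[dot(p) for p in q]):
    fit(f(P),.06,"pump dots");fit(f(C),.003,"cover holes")
st=state();from scipy.spatial.transform import Rotation as R
print(R.from_quat(st["tcp_rot"]).as_matrix().round(3))
E
```

```text
cover 185 [121.   77.3 120.9  76.6] [ 0.4324 -0.2913] 179.28
cover 190 [119.9  76.  119.8  75.2] [ 0.4324 -0.2909] 178.59
cover 195 [119.4  75.5 119.3  74.8] [ 0.4322 -0.2909] 178.81
pump 180 [122.3  77.  121.9  76.3] [ 0.4728 -0.0318] 154.7
pump 185 [121.   76.5 120.6  75.8] [ 0.4727 -0.0318] 154.58
pump 190 [120.1  75.6 119.7  74.9] [ 0.4726 -0.0318] 154.58
pump dots [ 0.4731 -0.0318] -25.77 [[-0.1, -0.2], [-0.4, 0.3], [0.5, -0.1]]
cover holes [ 0.4333 -0.2915] -0.71 [[0.7, 0.1], [-0.2, -0.3], [-0.5, 0.3]]
pump dots [ 0.4733 -0.0326] -25.89 [[-0.4, -2.0], [2.1, 1.4], [-1.7, 0.6]]
cover holes [ 0.4324 -0.291 ] 0.17 [[-0.2, 0.5], [0.6, -0.4], [-0.4, -0.2]]
[[-0.927 -0.374 -0.001]
 [-0.374  0.927  0.001]
 [ 0.     0.001 -1.   ]]
```

>>> carry_out --pt "-29 24 9 0 -1" --pt "-29 24 9 0 -1" --pt "-29 24 9 0 -1" --pt "-29 24 9 0 -1" --pt "-29 24 9 0 -1"

```text
t: 0.72
tcp_pos: [0.3425, -0.4591, 0.2]
tcp_rot: [-0.191, 0.982, 0.0, -0.0]
force: [0.3, 0.1, 0.6]
finger_gap: 0.0876
grip_force: 0.0
```

>>> carry_out --pt "-29 24 9 0 -1" --pt "-29 24 9 0 -1" --pt "-29 24 9 0 -1" --pt "-29 24 9 0 -1" --pt "-29 24 9 0 -1"

```text
t: 1.35
tcp_pos: [0.432, -0.2935, 0.1551]
tcp_rot: [-0.191, 0.982, 0.0, -0.0]
force: [0.7, -0.7, 0.1]
finger_gap: 0.0876
grip_force: 0.0
```

>>> carry_out --pt "0 0 0 0.1 -1" --pt "0 0 0 0.1 -1" --pt "0 0 0 0.1 -1" --pt "0 0 0 0.1 -1" --pt "0 0 0 0 -1"

```text
t: 1.98
tcp_pos: [0.4316, -0.2947, 0.1553]
tcp_rot: [0.008, 1.0, 0.0, -0.0]
force: [1.3, -0.3, -0.5]
finger_gap: 0.0875
grip_force: 0.0
```

```bash
cat >> h.py <<'E'
from scipy.spatial.transform import Rotation
def togo(p,yaw_y):
    """tool-axis shift (mm) and z turn (rad) to reach p with tool y at yaw_y (deg)"""
    s=state();R=Rotation.from_quat(s["tcp_rot"]).as_matrix();y=np.degrees(np.arctan2(R[1,1],R[0,1]))
    d=(yaw_y-y+90)%180-90
    print("t",s["t"],"tcp",s["tcp_pos"].round(4),"yaw_y",y.round(2),"tilt",R[:2,2].round(4),"gap",round(s["finger_gap"],4),"grip",round(s["grip_force"],1),"F",s["force"].round(1))
    print("shift mm",(R.T@(np.array(p)-s["tcp_pos"])*1e3).round(1),"turn",np.radians(-d).round(4))
E
python3 -c "
from h import *
togo([.4323,-.291,.034],89)"
```

```text
t 1.975 tcp [ 0.4316 -0.2947  0.1553] yaw_y 89.11 tilt [-0.0005  0.0002] gap 0.0875 grip 0.0 F [ 1.3 -0.3 -0.5]
shift mm [ -0.7   3.6 121.3] turn 0.0018
```

>>> carry_out --pt "-0.7 3.6 30 0 -1" --pt "0 0 30 0 -1" --pt "0 0 26 0 -1" --pt "0 0 20 0 -1" --pt "0 0 15 0 -1"

```text
t: 2.6
tcp_pos: [0.4322, -0.2911, 0.0336]
tcp_rot: [0.007, 1.0, 0.0, -0.0]
force: [-0.5, -0.3, 0.2]
finger_gap: 0.0878
grip_force: 0.0
```

```bash
python3 -c "
from h import *
togo([.4323,-.291,.034],89)
a=snap('scene','pics/s1.png');b=snap('top','pics/t1.png')
c=proj('scene',[.4323,-.291,.03])[0].astype(int);d=proj('top',[.4323,-.291,.03])[0].astype(int);print(c,d)
f=lambda i,p:cv2.resize(i[max(p[1]-40,0):p[1]+40,p[0]-40:p[0]+40],(390,390),interpolation=cv2.INTER_CUBIC)
cv2.imwrite('pics/c1.png',np.hstack([f(a,c),f(b,d)])[:,:,::-1])"
```

```text
t 2.6 tcp [ 0.4322 -0.2911  0.0336] yaw_y 89.18 tilt [-0.0009  0.0002] gap 0.0878 grip 0.0 F [-0.5 -0.3  0.2]
shift mm [-0.1  0.1 -0.4] turn 0.0032
[385 221] [354 242]
```

View pics/c1.png

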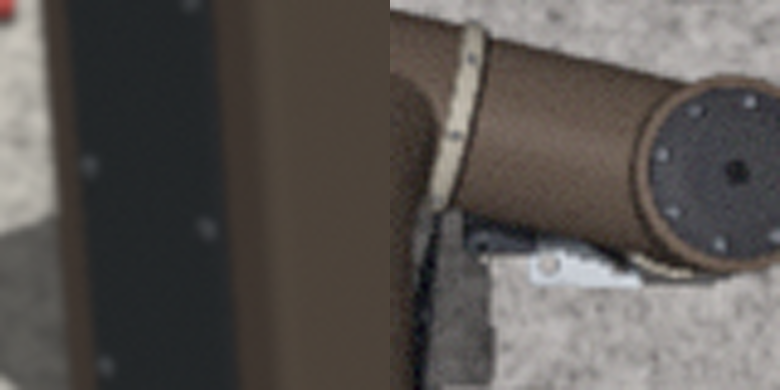

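The arm hides the handle in both views; only the plate's lower left corner shows, with a hole at crop (548,263). There is no contact force, so I grip.

>>> carry_out --pt "0 0 0 0 1" --pt "0 0 0 0 1" --pt "0 0 0 0 1" --pt "0 0 0 0 1" --pt "0 0 0 0 1"

```text
t: 3.32
tcp_pos: [0.4326, -0.2912, 0.0347]
tcp_rot: [0.008, 1.0, -0.0, 0.0]
force: [-0.3, 0.3, 0.2]
finger_gap: 0.0431
grip_force: 0.0
```

>>> carry_out --pt "0 0 0 0 1" --pt "0 0 0 0 1" --pt "0 0 -4 0 1" --pt "0 0 -10 0 1" --pt "0 0 -16 0 1"

```text
t: 3.95
tcp_pos: [0.4321, -0.291, 0.0649]
tcp_rot: [0.008, 1.0, 0.0, -0.001]
force: [0.7, 0.3, -1.1]
finger_gap: 0.0141
grip_force: 30.0
```

>>> carry_out --pt "0 0 -20 0 1" --pt "0 0 -20 0 1" --pt "0 0 -20 0 1" --pt "0 0 -15 0 1" --pt "0 0 0 0 1"

```text
t: 4.58
tcp_pos: [0.4332, -0.2913, 0.1408]
tcp_rot: [0.008, 1.0, -0.0, 0.001]
force: [-0.0, -0.8, -1.3]
finger_gap: 0.0136
grip_force: 30.0
```

```bash
python3 -c "
from h import *
togo([.4729,-.0318,.139],64.6)
print(proj('top',[.4729,-.0318,.06]),state()['wrist_torque'])
"
```

```text
t 4.575 tcp [ 0.4332 -0.2913  0.1408] yaw_y 89.08 tilt [ 0.0025 -0.0006] gap 0.0136 grip 30.0 F [-0.  -0.8 -1.3]
shift mm [-35.6 260.1   1.8] turn 0.4272
[[276.35583558 227.82771467]] [-0.04181557  0.00474719  0.06511443]
```

>>> carry_out --pt "-3 20 -4 0 1" --pt "-4.5 33 -5 0 1" --pt "-4.5 33 -5 0 1" --pt "-4.5 33 -5 0 1" --pt "-4.5 33 -5 0 1"

```text
t: 5.2
tcp_pos: [0.4555, -0.1384, 0.1628]
tcp_rot: [0.008, 1.0, 0.0, -0.001]
force: [0.1, 0.1, -1.8]
finger_gap: 0.0135
grip_force: 30.0
```

>>> carry_out --pt "-4.5 33 0 0 1" --pt "-4.5 33 0 0 1" --pt "-4 25 0 0 1" --pt "-2 17 0 0 1" --pt "0 0 0 0 1"

```text
t: 5.82
tcp_pos: [0.4726, -0.0311, 0.1631]
tcp_rot: [0.007, 1.0, -0.0, -0.0]
force: [0.3, 0.1, -1.4]
finger_gap: 0.0134
grip_force: 30.0
```

>>> carry_out --pt "0 0 0 0.1 1" --pt "0 0 0 0.1 1" --pt "0 0 0 0.127 1" --pt "0 0 0 0.1 1" --pt "0 0 0 0 1"

```text
t: 6.45
tcp_pos: [0.4724, -0.0325, 0.1633]
tcp_rot: [0.22, 0.976, -0.0, -0.0]
force: [-0.0, -0.2, -1.8]
finger_gap: 0.0139
grip_force: 30.0
```

```bash
python3 -c "
from h import *
togo([.4729,-.0318,.139],64.6)
a=snap('scene','pics/s2.png');b=snap('top','pics/t2.png')
p=state()['tcp_pos']-[0,0,.03]
c=proj('scene',p)[0].astype(int);d=proj('top',p)[0].astype(int);print(c,d)
f=lambda i,p:cv2.resize(i[p[1]-40:p[1]+40,p[0]-40:p[0]+40],(400,400),interpolation=cv2.INTER_CUBIC)
cv2.imwrite('pics/c2.png',np.hstack([f(a,c),f(b,d)])[:,:,::-1])"
```

```text
t 6.45 tcp [ 0.4724 -0.0325  0.1633] yaw_y 64.6 tilt [-0.0006 -0.0002] gap 0.0139 grip 30.0 F [-0.  -0.2 -1.8]
shift mm [-0.2  0.9 24.3] turn -0.0001
[310 225] [276 226]
```

View pics/c2.png

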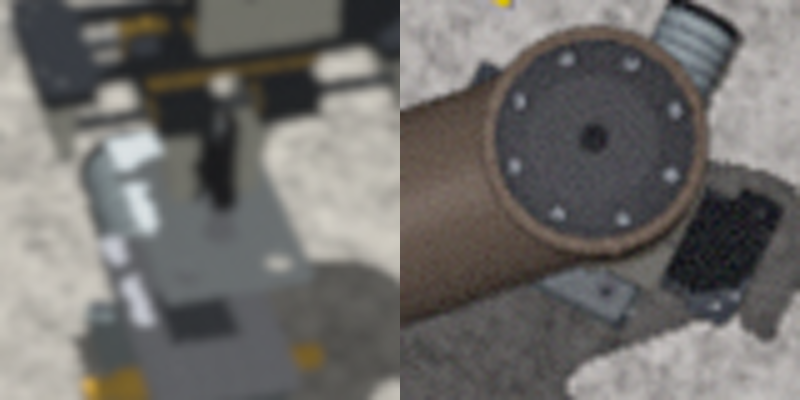

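The scene view shows the cover held over the pump, with its near corner at crop (312,270) and a hole at (278,262). The top view is mostly hidden by the wrist. Next I compare the predicted corner and hole pixels for different grip heights.

```bash
cat >> h.py <<'E'
def cov(off,yaw,pts,dxy=(0,0)):
    s=state();R=Rotation.from_euler('z',yaw,degrees=True).as_matrix()
    return s["tcp_pos"]-[0,0,off]+[dxy[0],dxy[1],0]+np.array(pts)/1e3@R.T
E
python3 - <<'E'
from h import *
pts=[[-60,38,6],[-60,-38,6],[60,-38,6],[60,38,6],[-46,-24,6],[-46,24,6],[-60,38,0],[-60,-38,0]]
for o in(.034,.039,.044):print(o,proj("scene",cov(o,-25.4,pts)).round(1).tolist())
im=cv2.imread("pics/s2.png")[195:255,270:340]
im=cv2.resize(im,None,fx=10,fy=10,interpolation=cv2.INTER_CUBIC)
for o,c in((.034,(0,0,255)),(.044,(0,255,0))):
    for p in proj("scene",cov(o,-25.4,pts[:6])):
        q=((p-[270,195]+.5)*10-.5).astype(int);cv2.drawMarker(im,tuple(map(int,q)),c,cv2.MARKER_CROSS,14,1)
cv2.imwrite("pics/c3.png",im)
E
```

```text
0.034 [[302.4, 243.1], [332.0, 238.3], [318.1, 207.4], [290.2, 211.6], [324.9, 235.3], [306.3, 238.3], [302.3, 244.8], [331.8, 240.1]]
0.039 [[302.3, 244.5], [331.9, 239.8], [317.9, 208.9], [290.1, 213.0], [324.8, 236.8], [306.2, 239.8], [302.2, 246.3], [331.7, 241.5]]
0.044 [[302.2, 246.0], [331.7, 241.2], [317.8, 210.3], [290.1, 214.4], [324.6, 238.2], [306.1, 241.2], [302.1, 247.7], [331.5, 242.9]]
```

View pics/c3.png

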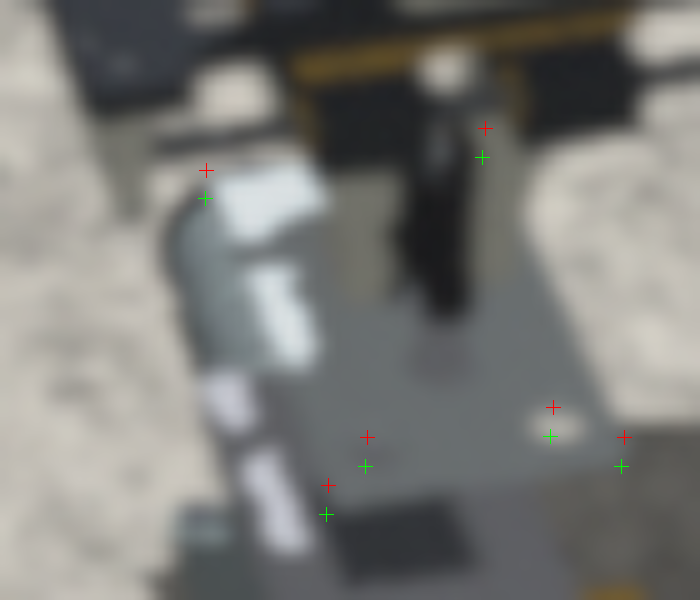

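Hole1 is at crop (555,428), between the 34 mm and 44 mm predictions. The cover therefore hangs about 38 mm below the TCP, because the grip closed during the first millimetres of lift. It looks level. I lower it with some margin and look again.

>>> carry_out --pt "0 1 12 0 1" --pt "0 0 14 0 1" --pt "0 0 14 0 1" --pt "0 0 10 0 1" --pt "0 0 0 0 1"

```text
t: 7.18
tcp_pos: [0.4725, -0.031, 0.1125]
tcp_rot: [0.22, 0.976, -0.001, -0.001]
force: [0.5, 0.7, -1.0]
finger_gap: 0.0137
grip_force: 30.0
```

```bash
python3 - <<'E'
from h import *
togo([.4728,-.0318,.108],64.6)
a=snap("scene","pics/s4.png");b=snap("top","pics/t4.png")
def crop(im,x,y,w,h,S,cam,sets):
    i=cv2.resize(im[y:y+h,x:x+w,::-1],None,fx=S,fy=S,interpolation=cv2.INTER_CUBIC)
    for P,c in sets:
        for p in proj(cam,P):
            q=((p-[x,y]+.5)*S-.5).astype(int);cv2.drawMarker(i,tuple(map(int,q)),c,cv2.MARKER_CROSS,12,1)
    return i
H=[[-46,24],[-46,-24]];C=[[-60,38],[-60,-38],[60,38],[60,-38]]
z=lambda L,h:[[*l,h] for l in L]
R=Rotation.from_euler('z',-25.5,degrees=True).as_matrix()
pump=np.array([.4728,-.0318,.06])+np.array(z(H+C,0))/1e3@R.T
co=cov(.038,-25.4,z(H,3)+z(C,6))
print("cover",co.round(4).tolist());print("pump",pump.round(4).tolist())
s=[(co,(0,0,255)),(pump,(0,255,0))]
cv2.imwrite("pics/c4.png",np.hstack([crop(a,275,203,56,58,7,"scene",s)[:400,:392],crop(b,252,206,40,50,8,"top",s)[:400]]))
E
```

```text
t 7.175 tcp [ 0.4725 -0.031   0.1125] yaw_y 64.61 tilt [-0.0021 -0.0007] gap 0.0137 grip 30.0 F [ 0.5  0.7 -1. ]
shift mm [-0.6 -0.6  4.5] turn 0.0002
cover [[0.4421, 0.0106, 0.0786], [0.4215, -0.0328, 0.0786], [0.4355, 0.0292, 0.0816], [0.4029, -0.0394, 0.0816], [0.5439, -0.0223, 0.0816], [0.5113, -0.0909, 0.0816]]
pump [[0.4416, 0.0097, 0.06], [0.4209, -0.0337, 0.06], [0.435, 0.0283, 0.06], [0.4023, -0.0403, 0.06], [0.5433, -0.0233, 0.06], [0.5106, -0.0919, 0.06]]
```

View pics/c4.png

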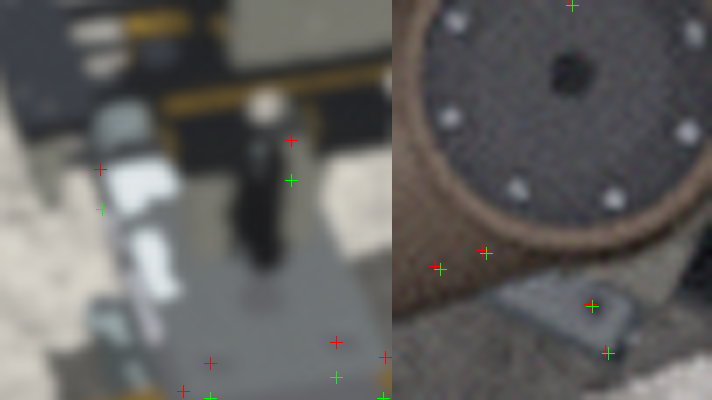

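The scene view shows both near holes as dark spots at (215,362) and (337,340), close to the red predictions. The top view shows hole1 at (592,303), over the predicted thread. Next I quantify the offsets with centroids.

```bash
cat >> h.py <<'E'
def dark(im,p,r=3,S=8):
    x,y=np.round(p).astype(int);g_=im[y-9:y+10,x-9:x+10].mean(2).astype(np.float32)
    g_=cv2.resize(g_,None,fx=S,fy=S,interpolation=cv2.INTER_CUBIC);n=g_.shape[0]
    Y,X=(np.mgrid[:n,:n]+.5)/S-.5;X=X+x-9;Y=Y+y-9
    d=np.hypot(X-p[0],Y-p[1]);ring=np.median(g_[(d>r)&(d<r+1)])
    w=np.where(d<r,np.clip(ring-3-g_,0,None),0);return np.array([(X*w).sum(),(Y*w).sum()])/max(w.sum(),1e-6),(ring-g_[d<r].min())
E
python3 - <<'E'
from h import *
a=cv2.imread("pics/s4.png");b=cv2.imread("pics/t4.png")
for off in(.036,.038,.040):
    co=cov(off,-25.4,[[-46,24,3],[-46,-24,3]])
    for n,im,cam,P in(("s h0",a,"scene",co[0]),("s h1",a,"scene",co[1]),("t h1",b,"top",co[1])):
        p=proj(cam,P)[0];q=p
        for _ in range(4):q,c=dark(im,q)
        W=onplane(cam,[q],P[2])[0];print(off,n,p.round(2),q.round(2),c.round(0),"err mm",((W-P)[:2]*1e3).round(1))
np.set_printoptions(linewidth=200)
print(a[246:264,298:332].mean(2).round().astype(int))
print(b[236:252,315-50:340-48].mean(2).round().astype(int))
E
```

```text
0.036 s h0 [304.63 253.92] [305.3  254.64] 8.0 err mm [-3.   0.3]
0.036 s h1 [322.74 250.94] [323.48 251.69] 9.0 err mm [-3.1  0.3]
0.036 t h1 [276.33 243.56] [277.16 243.13] 50.0 err mm [ 1.4 -2.6]
0.038 s h0 [304.6  254.47] [305.3  254.64] 8.0 err mm [-1.6 -1. ]
0.038 s h1 [322.69 251.49] [323.48 251.69] 9.0 err mm [-1.8 -1.1]
0.038 t h1 [276.34 243.57] [277.16 243.13] 50.0 err mm [ 1.4 -2.6]
0.04 s h0 [304.56 255.02] [305.3  254.64] 8.0 err mm [-0.1 -2.4]
0.04 s h1 [322.63 252.04] [323.48 251.69] 9.0 err mm [-0.4 -2.6]
0.04 t h1 [276.34 243.59] [277.16 243.13] 50.0 err mm [ 1.5 -2.6]
[[141 129 120 116 113 113 113 114 115 114 112 107 103 102 102 103 104 109 112 114 115 115 115 115 115 116 116 115 113 106  98  93  93  94]
 [121 116 115 114 114 114 113 114 115 114 114 110 107 105 105 106 107 110 113 114 116 116 115 115 115 115 115 116 114 108 100  94  92  94]
 [124 115 115 114 113 114 113 113 114 115 114 113 111 110 110 111 111 113 114 115 115 115 115 115 116 117 117 117 115 110 103  97  95  96]
 [131 116 114 114 115 113 113 114 114 114 115 115 114 113 113 113 114 114 115 115 115 115
[... 3073 characters left out ...]
  76  83  85 101  96  88  78  74]
 [ 81  76  74  76  77  80  89  99 110 107 113 103 102 110 112 102  82  70  76  85  76  77  88  91  94  92  76]
 [ 82  79  82  78  80  74  73  82  93 102 109 112 114 117 113  93  85  93  90  87  89  87  89  95  90  89  81]
 [ 77  77  85  85  81  68  71  72  72  75  91 106 112 111 101  76  94 111  93  97  87  88  88  86  82  82  79]
 [ 75  69  84  83  83  66  75  76  75  81  76  77  90  98  89  57  73  89  90  91  88  89  85  83  82  86  80]
 [ 72  66  87  82  77  81  75  78  80  85  88  74  77  66  52  47  77  90  87  92  88  85  85  88 105 132 122]
 [ 74  73  88  84  79  85  84  74  79  86  93  93  78  74  67  66  86  88  83  84  88 106 131 138 151 179 167]]
```

```bash
python3 - <<'E'
from h import *
a=cv2.imread("pics/scene0.png")
R=Rotation.from_euler('z',-25.6,degrees=True).as_matrix()
T=np.array([.4729,-.0318,.06])+np.array([[-46,24,0],[-46,-24,0],[46,0,0]])/1e3@R.T
for P in T:
    p=proj("scene",P)[0];q=p
    for _ in range(4):q,c=dark(a,q,2.5)
    print(p.round(2),q.round(2),c.round(0),((onplane("scene",[q],.06)[0]-P)[:2]*1e3).round(1))
# pump flange & cover in the start pictures, corner check of the cover in scene? flange quad in scene:
b,k=plate(a[:,:,::-1],(309,245),thr=180)
np.set_printoptions(linewidth=200)
print(onplane("scene",b,.06).round(4)[:,:2].tolist())
# lines of equal hole0/hole1 solution: mean scene hole -> relation of off to xy error, after bias
c=cv2.imread("pics/s2.png");print(c[228:246,316:336].mean(2).round().astype(int))
E
```

```text
[304.59 259.48] [304.6  259.55] 30.0 [-0.2  0.2]
[322.54 256.54] [322.67 256.55] 29.0 [-0.3 -0.2]
[304.13 233.9 ] [304.3  233.96] 26.0 [-0.4 -0.2]
[[0.537, -0.0246], [0.5218, -0.1016], [0.4105, -0.0419], [0.4268, 0.029]]
[[ 99 105 108 109 109 109 110 109 110 111 119 138 159 174 182 187 191 197 203 204]
 [100 106 108 109 109 109 109 109 109 110 115 131 153 171 182 187 187 192 200 203]
 [ 99 105 108 109 109 108 109 109 110 110 112 122 142 164 179 184 184 188 196 201]
 [100 104 107 109 109 109 109 109 110 110 111 116 130 153 170 178 180 184 190 195]
 [101 105 107 109 109 110 109 109 109 110 110 112 122 141 162 173 179 181 183 185]
 [105 106 108 109 110 109 110 109 110 111 112 111 116 131 153 173 182 182 180 179]
 [107 108 109 109 109 109 110 111 112 114 114 112 113 123 146 171 185 187 184 181]
 [108 108 109 109 109 109 112 117 123 125 122 119 115 119 136 162 180 184 184 182]
 [108 108 109 108 109 111 118 132 144 147 144 135 123 116 124 143 159 165 166 165]
 [108 109 108 109 109 111 122 141 159 165 162 150 131 117 115 120 124 124 124 124]
 [109 108 109 109 108 111 119 134 150 158 156 144 127 115 110 107 101  95  90  90]
 [109 109 109 109 109 109 112 119 126 131 130 123 116 111 110 107 100  90  85  84]
 [109 109 109 109 109 110 110 111 112 112 112 111 109 109 108 105  97  88  85  86]
 [109 109 108 108 109 109 109 109 107 107 105 105 103 103 101  98  91  86  86  87]
 [108 108 108 107 107 107 106 104 103 101  99  96  95  95  95  94  90  87  88  90]
 [104 104 103 103 102 101 100  98  96  95  93  91  91  93  94  93  90  88  90  92]
 [ 95  99  99  98  98  97  96  95  93  92  92  91  90  92  93  93  89  89  90  91]
 [ 89  94  95  96  96  96  95  94  93  91  91  91  90  89  90  90  88  87  87  88]]
```

Both cameras agree on the pump to 0.4 mm. The cover's visible hole and corner put it within about 1 mm of the pump, at an offset of about 38 mm. Next I lower to the final height.

>>> carry_out --pt "0 0 2.5 0.003 1" --pt "-0.2 -0.2 2 0 1" --pt "0 0 0 0 1" --pt "0 0 0 0 1"

```text
t: 7.78
tcp_pos: [0.4733, -0.0311, 0.1092]
tcp_rot: [0.221, 0.975, 0.0, 0.0]
force: [0.1, 0.9, -2.6]
finger_gap: 0.0139
grip_force: 30.0
```

```bash
python3 - <<'E'
from h import *
togo([.4727,-.0318,.108],64.4)
a=snap("scene","pics/s5.png");b=snap("top","pics/t5.png")
R=Rotation.from_euler('z',-25.6,degrees=True).as_matrix()
M=np.array([[-46,24,0],[-46,-24,0]])/1e3@R.T
for gap in(.008,.010,.012):
  for i in(0,1):
    P=np.array([.4727,-.0318,.063+gap])+M[i];p=proj("scene",P)[0];q=p
    for _ in range(4):q,c=dark(a,q)
    print(gap,i,p.round(2),q.round(2),c.round(0),((onplane("scene",[q],P[2])[0]-P)[:2]*1e3).round(1))
P=np.array([.4727,-.0318,.06])+M[1];print("top thread1",proj("top",P),"hole",proj("top",P+[0,0,.013]),dark(b,proj("top",P)[0]))
i=cv2.resize(a[205:265,285:345],(600,600),interpolation=cv2.INTER_CUBIC)[:,:400]
i=i[:,:,::-1]
C=np.array([[-60,38,0],[-60,-38,0],[60,-38,0]])/1e3@R.T+[.4727,-.0318,.06]
i=cv2.resize(a[200:260,283:343,::-1],(600,600),interpolation=cv2.INTER_CUBIC)[:,:480].copy()
i=cv2.resize(a[222:270,286:334,::-1],(480,480),interpolation=cv2.INTER_CUBIC).copy()
for h,c in((0,(0,255,0)),(.01,(0,0,255)),(.016,(255,255,0))):
    q=((proj("scene",C+[0,0,h])-[286,222]+.5)*10).astype(np.int32);cv2.polylines(i,[q],False,c,1)
j=cv2.resize(b[233:257,264:280+8,::-1],(320,320*24//24),interpolation=cv2.INTER_CUBIC)
j=cv2.copyMakeBorder(j,0,160,0,0,cv2.BORDER_CONSTANT)
cv2.imwrite("pics/c5.png",np.hstack([i,j]))
E
```

```text
t 7.775 tcp [ 0.4733 -0.0311  0.1092] yaw_y 64.44 tilt [0.0002 0.    ] gap 0.0139 grip 30.0 F [ 0.1  0.9 -2.6]
shift mm [ 0.2 -0.8  1.2] turn 0.0006
0.008 0 [304.84 256.53] [305.21 255.47] 8.0 [ 2.2 -3.2]
0.008 1 [322.88 253.59] [323.12 252.46] 9.0 [ 2.6 -3.2]
0.01 0 [304.88 255.98] [305.21 255.47] 8.0 [ 0.8 -1.9]
0.01 1 [322.94 253.04] [323.12 252.46] 9.0 [ 1.2 -1.8]
0.012 0 [304.91 255.43] [305.21 255.47] 8.0 [-0.6 -0.5]
0.012 1 [322.99 252.5 ] [323.12 252.46] 9.0 [-0.1 -0.3]
top thread1 [[276.62065867 243.92103955]] hole [[276.58864938 243.82499904]] (array([276.89353523, 243.50826868]), np.float32(49.44126))
```

View pics/c5.png

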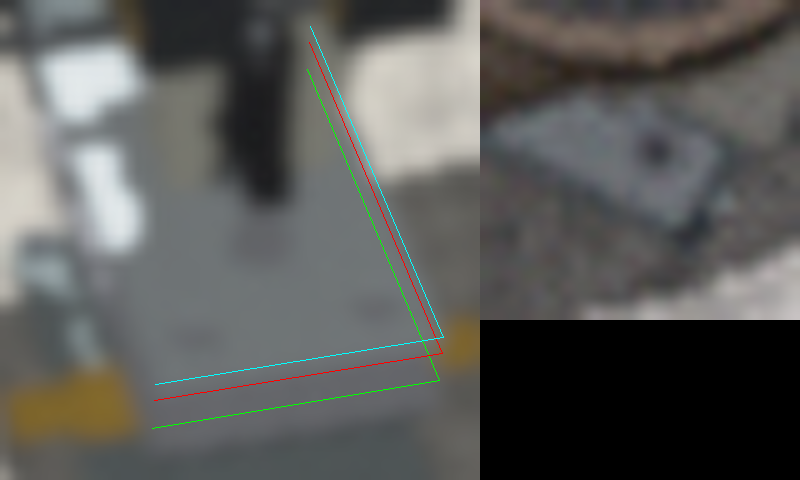

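The scene crop shows the cover level above the flange, with its near edge about a centimetre above the flange edge and its holes at (200,338) and (372,308). These fit a gap of 11–12 mm with under about 1 mm of lateral error. In the top crop the thread is visible through the hole at (657,150). I hand in.

```bash
python3 -c "
from workcell import *
print(job_done())"
```

```text
the job is handed in; nothing more can be done
None
```

I handed the job in with the three-hole cover held level by its handle, about 11 mm above the pump flange. By my camera measurements its holes are within about 1–2 mm of their threaded holes, it never touched the pump, and nothing else was moved; the hand-in returned no verdict.

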